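Take the safety cap off the steam cleaner

ROBOT

A 6-joint arm with a two-finger parallel gripper is mounted at the origin on the work surface. World frame = base frame: x ahead of the robot, y to its left, z up, the work surface at z = 0. Lengths are in mm, angles in rad, forces in N, time in s.
With the tool pointing down it reaches from about 350 to 975 mm from the base axis. Payload 7.1 kg.
Tool frame: the origin (TCP) lies midway between the tips of the shut fingers; the grasp point (between the pads) lies 19 mm behind it (ctrl.grip_depth is the distance from the TCP to the grasp point, in mm); z points along the fingers, y is the line along which they close (so a half turn about z gives the same grasp; the last joint's range is limited). The gripper opens to 88 mm and grips with 3 to 60 N. Pads are 20 mm wide; open, the fingers measure 115 mm over their backs; the gripper's body (75 mm by 178 mm) begins 61 mm behind the grasp point.
Start: joints at [-1.192, 0.423, 1.63, -0, 1.089, -0.019], TCP at [242.135, -576.173, 222.675] pointing down, gripper open.
Joint ranges: [-3, 3], [-0.9, 2.11], [0.09, 2.58], [-1.31, 4.45], [0.11, 2.69], [-2.54, 2.54]. Speed limits (rad/s): [2.39, 2.39, 3.01, 3.14, 3.14, 3.14].

INTERFACE

Orientations are given as a rotation vector (axis times angle).
In Python, from workcell import ctrl, cams gives the robot as it stands.
- The arm moves only by the tool move_arm, never from a script. Its argument "steps" is a list of rows, each a list of 3 entries, a list of its own where there are three numbers: the shift along the tool's x, y, z in units of 25 mm (1.0 is 25 mm), then the turn about the tool's z in units of 5 degrees (1.0 is 5 degrees), then the closure, from 0 (fully open) to 1 (shut). A call has 1 to 20 rows; each row shifts and turns the commanded pose from where the row before left it, along the tool's axes as they then stand; what a row does not reach is not made up. A row lasts 1/12 s, in which the tool goes at most 41.7 mm and 7.16 degrees, less where a joint would pass 70% of its speed; a pose out of reach is approached as far as the arm can. A call is refused whole if a number of a shift passes 1 or a number of a turn 1, either way. A call with a gripper value outside its range is refused whole. The fingers move at their own pace and stop on an object; the grip force is fixed at half the most. Time passes only in rows, so rows that do not move let the fingers close. It gives the time, the measured TCP pose, the force, the opening and the grip force at its end, in the units of the state.
- ctrl.get_obs(): the state, without advancing time (a new reading comes with each control period).
- cams.get_image(name): name is "side" or "top" or "wrist"; returns a dict with "image" (420x560x3 uint8, red, green, blue), "camera_matrix" (3x3 intrinsics, pixels), "xyz" and "rotation" of the camera in the world; the wrist camera has in their place "mount" (4x4, takes a point from camera to tool coordinates, whose origin is the TCP and whose axes are the flange's). Camera axes: x right, y down, z forward; pixel columns grow to the right and rows downward; lengths in mm; the calibration is good to about 2 mm. The wrist camera is an equidistant fisheye: a pixel r from the principal point sees the ray r / f radians off the axis. A picture is of the moment at which its call begins: read the wrist's pose just before it. There is no depth.
- ctrl.close_job(): hands the job in; it is judged then, once.
Trained networks look in the newest picture that a camera, given by its name, has taken for a name from the list of things; names that differ only in an ending like _2 or _b are one class to them, and where a whole thing is asked for, a point or a joint stands for the part that bears it (a point fixed in the world has none). Each returns a list of dicts, best first, with "p" (0 to 1); they miss things now and then, are a little off and sometimes report something else, mostly with a low value. They report only what shows in the picture. A call takes as long as a camera call. They do not tell look-alikes from the thing itself.
- cams.boxes_of(camera, thing): "rect" ([centre column, centre row, width, height] in pixels, round what is visible of it).
- cams.cut_out(camera, thing): "pixels" (420x560 bool, what is visible of it) and "rect" ([centre column, centre row, width, height] in pixels, round what is visible of it).
The state is a dict: "t": time; "qpos": joint angles; "qvel": joint speeds; "joint_torque": joint torques, N m; "ee_pos": TCP position; "orientation": TCP orientation; "ft_force": force on the tool from outside, world axes, zero at the start; "moment": the same for the moment, N m; "width": finger opening in mm; "grasp_force": force on a finger pad.
Only numpy, scipy, OpenCV 4.12 (cv2) and the standard library are available. Lean on these libraries where they do the work, as an engineer would, in place of code of your own. Each camera call takes 0.05 s, during which the arm holds its last target. There are 200 camera calls.

TASK

Open the steam cleaner for refilling: press its sprung red filler cap down until you feel it bottom, keep it down while turning it anticlockwise (seen from above) a sixth of a turn until it is free, lift it off and stand it, grip up, on the middle of the cork coaster. Handle the catch with feeling: never load the cap against the cleaner with more than about 27 N, and set the cap down gently. Leave the mug, the vitamin jar and the sauce bottle standing where they are.

Things in the scene. Friction and masses are not known exactly. Their poses are not given: they have to be found in the camera images.
- cleaner: Fixed steam cleaner: white casing 200 x 190 mm (x by y), top face 130 mm above the table, dial on its front (-x), black carry handle at the rear of the top, 36 mm high and 80 mm from the axis. Black filler neck, 52 mm diameter, mid-top. Origin: underside, on the neck's axis. Red mark beside the neck towards +x (locked), green mark 60 degrees anticlockwise (free).
- neck_top (a point): Centre of the upper rim of the neck, 175 mm above the table (neck 45 mm tall); axes as the cleaner's. The locked cap's rim is 16 mm below it. To clear the neck the cap must rise 20 mm or more over its locked height. Turning: held down past the catch the cap turns anticlockwise only; free at 60 degrees, within about 10; a hard end stop lies about 14 degrees beyond 60.
- cap: Red safety cap, 68 mm diameter, 70 mm tall, 60 to 130 g. Origin: centre of its open lower rim; z up. Hollow skirt from 0 to 36 mm, closed disc from 36 to 44 mm, wing grip above. A stem with a crossbar hides inside and ends 3 mm above the rim, so the cap stands flat. At the start it is locked on the neck: its x within 2 degrees of the cleaner's x, its rim 159 mm above the table.
- cap_grip (a point): Middle of the cap's wing grip, on its axis, 57 mm above the rim. The grip is 50 mm long (cap's x), 14 mm thick (cap's y) and 26 mm tall, rising from the disc 44 mm above the rim; fingertips astride it can bear on the disc. A white mark is on its +x end. Let up at 60 degrees, the spring lifts the cap 6 mm above its locked height and it can be drawn straight up.
- cap_top (a point): Top of the wing grip, 70 mm above the rim; where the press goes in. A spring resists with 7 N at rest plus 0.6 N per mm. The cap cannot turn until pressed past a hidden catch 3 to 15 mm down, different every time and not to be seen; 2 mm below the catch it bottoms on a hard stop and the force rises steeply. Turn it just on that stop, pressing with 19 to 23 N in all.
- coaster: Round cork coaster fixed on the table, 110 mm diameter, 8 mm thick, in a dark teal tray rim 120 mm across and 5 mm high. Origin: centre of its underside; its top is 8 mm up. It may stand on either side of the cleaner.
- mug: Blue ceramic mug, 76 mm diameter, 90 mm tall, beyond the coaster (+x). Origin: centre of its underside. Bystander.
- vitamins: Amber vitamin jar, 54 mm diameter, 85 mm tall, on the robot's side of the coaster. Origin: centre of its underside. Bystander.
- sauce: Red sauce bottle with a white cap, 60 mm diameter, 170 mm tall, beyond the cleaner (+x). Origin: centre of its underside. Bystander.
Not all that is in view belongs to the job. Of the things like the cap, leave any that is green or turquoise; of the rest the larger one is meant.

How it is judged (in metres and radians):
On the way, in this order (a step that is already met when the one before it is completed fails the run):
1. the cap is pressed down past its catch (z of cap in the frame of cleaner below 0.1565 m), for 0.1 s.
2. the cap is turned to its free position and has risen above its locked height (angle between the x axis of cap and the x axis of cleaner, either way round above 0.75 rad and z of cap in the frame of cleaner above 0.162 m), for 0.05 s.
3. the cap is lifted clear of the neck (z of cap in the frame of cleaner above 0.183 m), for 0.1 s.
At the end, for the whole second after the job is handed in: The cap is off the cleaner and stands at rest, grip up (within 0.08 rad of upright), with its rim on the cork coaster (rim 5 to 11 mm above the table) and its centre within 20 mm of the coaster's centre (horizontal distance between cap and coaster below 0.02 m and z of cap in the frame of coaster between 0.005 and 0.011 m and angle between cap's own z axis and vertical below 0.08 rad and linear speed of cap below 0.02 m/s); the robot touches nothing.
It fails at once if the cap is loaded against the cleaner with more than 30 N (contact force between cap and cleaner above 30 N).
It fails at once if the cap is set down hard on the coaster (more than 60 N) (contact force between cap and coaster above 60 N).
It fails at once if the mug is shifted by more than 30 mm or tipped (distance of mug from where it was at the start of the episode above 0.03 m or angle between mug's own z axis and vertical above 0.3 rad).
It fails at once if the vitamins is shifted by more than 30 mm or tipped (distance of vitamins from where it was at the start of the episode above 0.03 m or angle between vitamins's own z axis and vertical above 0.3 rad).
It fails at once if the sauce is shifted by more than 30 mm or tipped (distance of sauce from where it was at the start of the episode above 0.03 m or angle between sauce's own z axis and vertical above 0.3 rad).
It also fails if it takes over 67 s, if anything falls off the work surface, if the arm or the gripper's body presses on something with over 40 N, if the wrist force passes 120 N, or if a joint passes its speed limit or range.

## Working session

There is one attempt and no reset: what is moved stays moved. The work goes in short steps, Python scripts to look and compute and a tool call to move; the robot and the scene stay as the last step left them, time stands still between calls to the robot, and variables do not carry over. Pictures are saved under pics/ and viewed, at most 10 in all, crops included, and the job is handed in when it is done.

Besides the shell and the picture viewer there is one more tool, called after "Request:" by a JSON object that holds its "method" and its "body", one argument or row to a line. move_arm: Moves the arm, as the interface text tells. Its arguments: {"type":"object","properties":{"steps":{"type":"array"}},"required":["steps"]}

```bash
mkdir -p pics; cat > h.py <<'E'
from workcell import ctrl,cams
import numpy as np,cv2
from scipy.spatial.transform import Rotation as R
def ray(im,u,v):
    K=np.array(im["camera_matrix"]);d=np.array([(u-K[0,2])/K[0,0],(v-K[1,2])/K[1,1],1.])
    M=np.array(im["rotation"]);M=R.from_rotvec(M).as_matrix() if M.shape==(3,) else M
    return np.array(im["xyz"]),M@d
def atz(im,u,v,z):
    c,d=ray(im,u,v);return c+d*(z-c[2])/d[2]
def proj(im,p):
    M=np.array(im["rotation"]);M=R.from_rotvec(M).as_matrix() if M.shape==(3,) else M
    q=np.array(im["camera_matrix"])@(M.T@(np.array(p)-np.array(im["xyz"])));return q[:2]/q[2]
def save(n,a): cv2.imwrite(f"pics/{n}.png",np.ascontiguousarray(a[:,:,::-1]))
E
python3 - <<'E'
from h import *
np.set_printoptions(precision=2,suppress=True)
a=[]
for n in("top","side"):
    im=cams.get_image(n);a.append(im["image"]);print(n,im["xyz"],np.array(im["rotation"]).tolist(),np.array(im["camera_matrix"]).tolist())
    for t in("cleaner","cap","coaster","mug","vitamins","sauce","neck_top","cap_grip","cap_top"):
        print(t,[(round(b["p"],2),np.round(b["rect"]).tolist()) for b in cams.boxes_of(n,t)[:4]])
save("a_top",cv2.resize(a[0],(800,600)));save("a_side",cv2.resize(a[1],(800,600)))
print(ctrl.get_obs())
E
```

```text
top [ 339.24   -0.07 1164.75] [-2.1155397942241065, 2.0991315884283486, -0.16541404373229124] [[451.4355585075563, 0.0, 277.8460789101385], [0.0, 451.4355585075563, 209.30099210579147], [0.0, 0.0, 1.0]]
cleaner [(0.91, [379.0, 224.0, 89.0, 96.0])]
cap [(0.83, [388.0, 216.0, 36.0, 33.0]), (0.8, [390.0, 295.0, 22.0, 20.0]), (0.71, [303.0, 196.0, 28.0, 28.0]), (0.65, [384.0, 225.0, 94.0, 96.0])]
coaster [(0.65, [199.0, 173.0, 43.0, 37.0]), (0.59, [212.0, 229.0, 49.0, 50.0])]
mug [(0.7, [200.0, 175.0, 42.0, 38.0]), (0.26, [387.0, 215.0, 39.0, 33.0])]
vitamins [(0.92, [195.0, 269.0, 26.0, 22.0])]
sauce [(0.56, [364.0, 147.0, 28.0, 40.0])]
neck_top [(0.93, [383.0, 225.0, 96.0, 99.0])]
cap_grip [(0.83, [389.0, 216.0, 32.0, 33.0]), (0.77, [306.0, 200.0, 28.0, 27.0]), (0.74, [393.0, 294.0, 21.0, 16.0]), (0.52, [301.0, 231.0, 15.0, 17.0])]
cap_top [(0.88, [387.0, 217.0, 41.0, 34.0]), (0.7, [391.0, 295.0, 19.0, 17.0]), (0.61, [306.0, 197.0, 28.0, 23.0]), (0.53, [301.0, 233.0, 18.0, 19.0])]
side [ 167.69  764.76 1082.14] [-0.6653873044801837, 2.71116974333107, -1.0558996762379367] [[503.05466936
[... 563 characters left out ...]
 [295.0, 246.0, 21.0, 22.0]), (0.84, [325.0, 156.0, 24.0, 31.0]), (0.74, [269.0, 228.0, 24.0, 27.0]), (0.52, [285.0, 333.0, 23.0, 36.0])]
cap_top [(0.88, [323.0, 158.0, 26.0, 28.0]), (0.8, [295.0, 245.0, 14.0, 23.0]), (0.57, [267.0, 227.0, 24.0, 31.0]), (0.56, [380.0, 213.0, 19.0, 21.0])]
{'t': 1.0, 'qpos': array([-1.19,  0.42,  1.63, -0.  ,  1.09, -0.02]), 'qvel': array([-0., -0., -0.,  0.,  0.,  0.]), 'joint_torque': array([ -0.  , -54.46, -27.4 ,   0.06,   0.02,  -0.  ]), 'ee_pos': array([ 242.13, -576.16,  222.65]), 'orientation': array([-3.08, -0.62,  0.  ]), 'ft_force': array([-0.53,  0.22,  1.  ]), 'moment': array([-0.04,  0.02,  0.03]), 'grasp_force': 0.0, 'width': 87.90220106358734}
```

View pics/a_top.png

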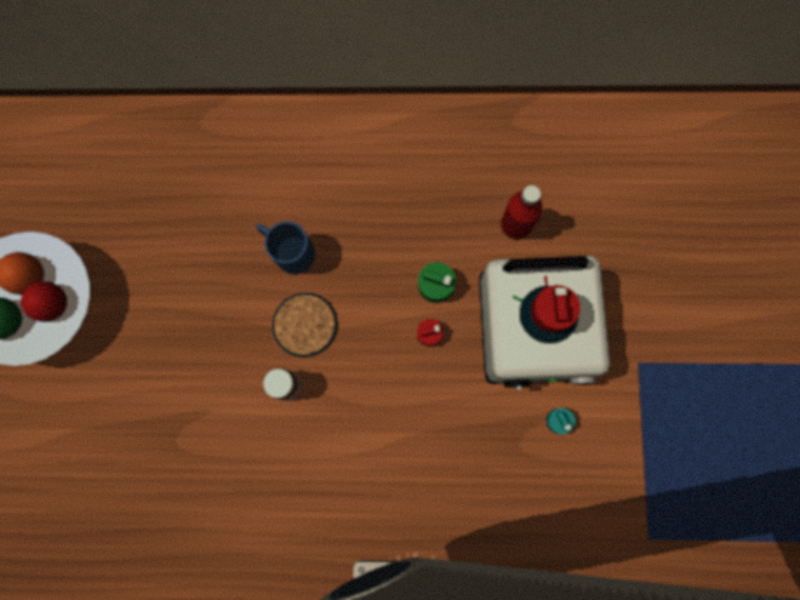

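View pics/a_side.png

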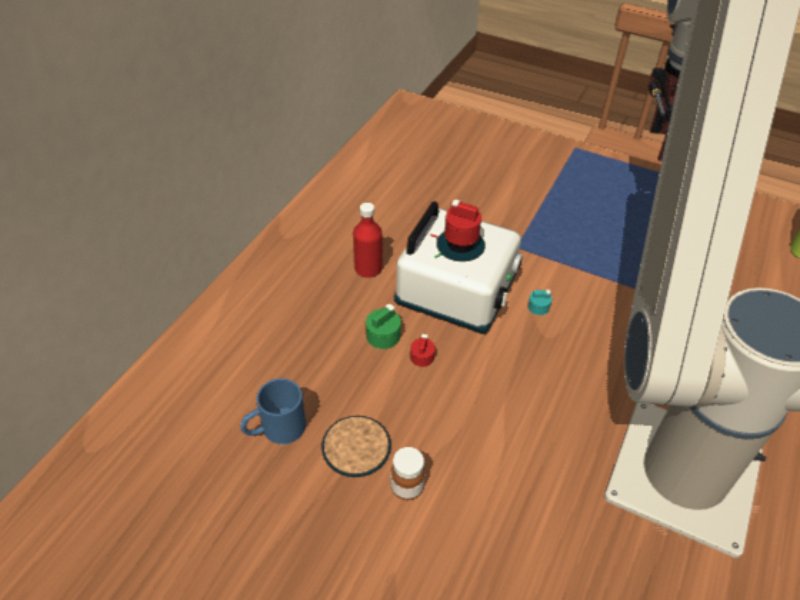

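Top view: the candidates in native pixels are the large red cap on the neck (388,216), a small red cap (301,232), a green cap (306,197) and a turquoise one (392,295). The description picks the large red one at (388,216). The coaster is at (212,227). The side view agrees, with the cap on the cleaner at (323,157).

```bash
python3 - <<'E'
from h import *
np.set_printoptions(precision=2,suppress=True)
im=cams.get_image("top");I=im["image"]
hsv=cv2.cvtColor(I,cv2.COLOR_RGB2HSV)
crop=cv2.resize(I[160:290,320:450],(600,600),interpolation=cv2.INTER_CUBIC);save("b_crop",crop)
red=(((hsv[...,0]<6)|(hsv[...,0]>172))&(hsv[...,1]>170)&(hsv[...,2]>60)).astype(np.uint8)
m=np.zeros_like(red);m[190:245,360:415]=red[190:245,360:415]
c=max(cv2.findContours(m,0,2)[0],key=cv2.contourArea)
(u,v),r=cv2.minEnclosingCircle(c);print("cap circ",u,v,r,cv2.boundingRect(c))
print("cap at z203",atz(im,u,v,203))
wh=((hsv[...,1]<70)&(hsv[...,2]>150)).astype(np.uint8)
w=np.zeros_like(wh);w[195:220,380:405]=wh[195:220,380:405]
n,_,st,ce=cv2.connectedComponentsWithStats(w)
for i in range(1,n): print("white",st[i],ce[i],atz(im,*ce[i],229))
# casing
for b in cams.cut_out("top","cleaner")[:1]:
    print("cleaner",b["p"],b["rect"]);mm=b["pixels"].astype(np.uint8);cc=max(cv2.findContours(mm,0,2)[0],key=cv2.contourArea);print(cv2.minAreaRect(cc))
w=np.zeros_like(wh);w[170:280,325:440]=((hsv[...,1]<60)&(hsv[...,2]>110))[170:280,325:440]
cc=max(cv2.findContours(w,0,2)[0],key=cv2.contourArea);rr=cv2.minAreaRect(cc);bx=cv2.boxPoints(rr);print(rr)
P=[atz(im,*p,130) for p in bx];print(np.array(P),np.mean(P,0))
for b in cams.cut_out("top","coaster"):
    p=b["pixels"].astype(np.uint8);cc=max(cv2.findContours(p,0,2)[0],key=cv2.contourArea);(u,v),r=cv2.minEnclosingCircle(cc);print("coaster",b["p"],u,v,r,atz(im,u,v,7))
s=cams.get_image("side")
for b in cams.cut_out("side","coaster"):
    p=b["pixels"].astype(np.uint8);q=np.argwhere(p).mean(0);print("side coaster",b["p"],q,b["rect"],atz(s,q[1],q[0],7))
for n,z in(("vitamins",85),("mug",90),("sauce",170)):
    for b in cams.boxes_of("top",n)[:1]:print(n,atz(im,*b["rect"][:2],z*.7))
E
```

```text
cap circ 388.868408203125 216.23684692382812 16.773202896118164 (373, 201, 33, 30)
cap at z203 [ 509.27 -206.2   203.  ]
white [380 195   1   4   4] [380.  196.5] [ 546.82 -183.56  229.  ]
white [383 195  22  11 131] [395.83 197.98] [ 543.74 -216.55  229.  ]
white [389 202   7   4  27] [392.11 203.44] [ 531.98 -208.35  229.  ]
cleaner 0.58 [378.9, 223.8, 92.5, 93.1]
((379.5689697265625, 224.6724090576172), (90.43191528320312, 88.20047760009766), 86.633544921875)
((381.80426025390625, 221.58480834960938), (82.54688262939453, 83.44575500488281), 87.1375961303711)
[[ 602.25 -106.11  130.  ]
 [ 612.83 -300.68  130.  ]
 [ 420.44 -300.58  130.  ]
 [ 409.44 -112.69  130.  ]] [ 511.24 -205.01  130.  ]
coaster 0.72 388.5 216.0 17.923547744750977 [ 544.54 -247.29    7.  ]
coaster 0.68 212.3188934326172 227.04330444335938 23.26156234741211 [512.95 209.35   7.  ]
side coaster 0.71 [311.93 248.51] [249.8, 312.8, 47.7, 44.1] [511.43 213.55   7.  ]
vitamins [402.12 233.35  59.5 ]
mug [639.1  232.74  63.  ]
sauce [ 688.87 -172.51  119.  ]
```

View pics/b_crop.png

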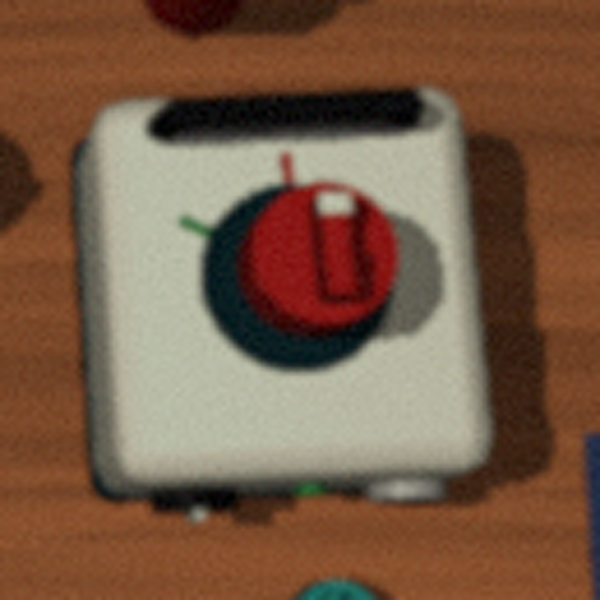

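The crop confirms the large red cap locked on the neck: wing along +x, white mark at (392,203) native, red mark beside it. I'll move above it for a wrist view.

Request:
{"method": "move_arm", "body": {
  "steps": [
    [[0.87,-0.52,-0.3],0,0],
    [[0.87,-0.52,-0.3],0,0],
    [[0.87,-0.52,-0.3],0,0],
    [[0.87,-0.52,-0.3],0,0],
    [[0.87,-0.52,-0.3],0,0],
    [[0.87,-0.52,-0.3],0,0],
    [[0.87,-0.52,-0.3],0,0],
    [[0.87,-0.52,-0.3],0,0],
    [[0.87,-0.52,-0.3],0,0],
    [[0.87,-0.52,-0.3],0,0],
    [[0.87,-0.52,-0.3],0,0],
    [[0.87,-0.52,-0.3],0,0],
    [[0.87,-0.52,-0.3],0,0],
    [[0.87,-0.52,-0.3],0,0],
    [[0.87,-0.52,-0.3],0,0],
    [[0.87,-0.52,0],0,0],
    [[0.87,-0.52,0],0,0],
    [[0.87,-0.52,0],0,0]
  ]
}}

```text
t: 2.9
ee_pos: [513.1, -207.7, 335.5]
orientation: [3.079, 0.621, 0.001]
ft_force: [-0.1, -1.1, 0.0]
width: 87.7
grasp_force: 0.0
```

Request:
{"method": "move_arm", "body": {
  "steps": [
    [[0,0,0],1,0],
    [[0,0,0],1,0],
    [[0,0,0],1,0],
    [[0,0,0],1,0],
    [[0,0,0],0,0],
    [[0,0,0],0,0]
  ]
}}

```text
t: 3.4
ee_pos: [512.4, -208.7, 335.2]
orientation: [-3.141, -0.081, -0.0]
ft_force: [0.5, 0.4, 0.4]
width: 87.7
grasp_force: 0.0
```

```bash
cat >> h.py <<'E'
def wmodel():
    o=ctrl.get_obs();im=cams.get_image("wrist");return o,im,np.array(o["ee_pos"]),R.from_rotvec(o["orientation"]).as_matrix()
def wray(im,p,Rt,u,v):
    K=np.array(im["camera_matrix"]);a=(u-K[0,2])/K[0,0];b=(v-K[1,2])/K[1,1];r=np.hypot(a,b)
    d=np.array([a/r*np.sin(r),b/r*np.sin(r),np.cos(r)]) if r>0 else np.array([0,0,1.])
    M=np.array(im["mount"]);return p+Rt@M[:3,3],Rt@M[:3,:3]@d
def watz(im,p,Rt,u,v,z):
    c,d=wray(im,p,Rt,u,v);return c+d*(z-c[2])/d[2]
def wproj(im,p,Rt,X):
    M=np.array(im["mount"]);q=M[:3,:3].T@(Rt.T@(np.array(X)-p)-M[:3,3]);t=np.arccos(q[2]/np.linalg.norm(q));n=np.hypot(q[0],q[1]);K=np.array(im["camera_matrix"])
    return K[0,0]*t*q[0]/n+K[0,2],K[1,1]*t*q[1]/n+K[1,2]
E
python3 - <<'E'
from h import *
np.set_printoptions(precision=2,suppress=True)
o,im,p,Rt=wmodel();print(p,o["qpos"],Rt[:,0],o["ft_force"]);print(im["mount"],im["camera_matrix"])
I=im["image"]
print([(b["p"],np.round(b["rect"])) for b in cams.boxes_of("wrist","cap")])
J=I.copy()
for z in (203,229):
    u,v=wproj(im,p,Rt,(510,-207,z));cv2.circle(J,(int(u),int(v)),3,(0,255,255),-1);print(u,v)
save("c_wrist",cv2.resize(J,(800,600)));np.save("c.npy",I)
E
```

```text
[ 512.38 -208.74  335.21] [-0.41  0.2   1.67  0.    1.27  1.11] [1.   0.05 0.  ] [0.52 0.44 0.44]
[[  -0.     -0.97   -0.25   69.02]
 [   1.     -0.     -0.      0.23]
 [   0.     -0.25    0.97 -162.43]
 [   0.      0.      0.      1.  ]] [[325.19   0.   281.61]
 [  0.   325.19 211.87]
 [  0.     0.     1.  ]]
[(0.95, array([301., 280.,  28.,  30.])), (0.86, array([165., 122.,  48.,  46.])), (0.66, array([280., 196.,  69.,  77.])), (0.57, array([162., 179.,  32.,  29.]))]
279.52986279446645 206.63302255525883
279.3294268036621 213.7892236965429
```

View pics/c_wrist.png

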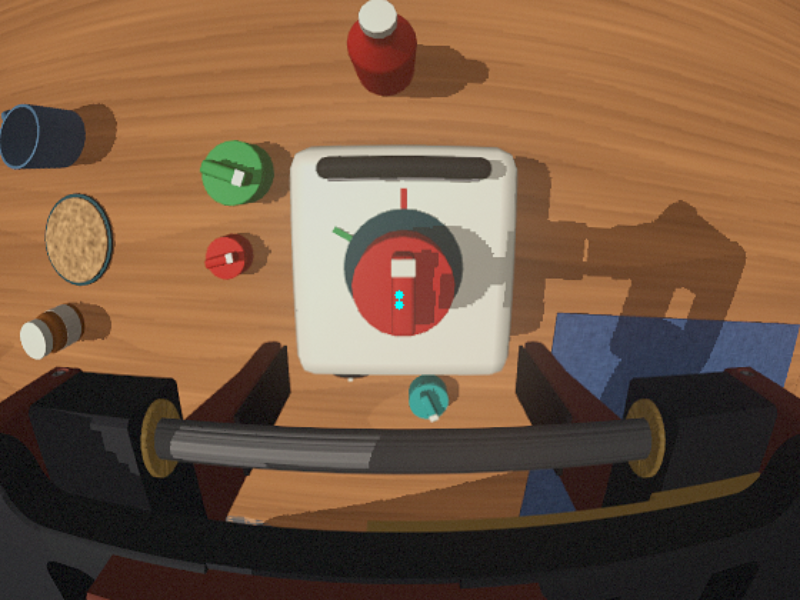

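Wrist view: the grip runs almost vertically, x 391–415, y 259–335 of the 800-wide picture, so the tool is already aligned with it. The disc centre is near (404,285). Now to compute the remaining offset.

```bash
python3 - <<'E'
from h import *
np.set_printoptions(precision=2,suppress=True)
o,im,p,Rt=wmodel();I=im["image"];hsv=cv2.cvtColor(I,cv2.COLOR_RGB2HSV)
m=(((hsv[...,0]<8)|(hsv[...,0]>172))&(hsv[...,1]>150)).astype(np.uint8);w=np.zeros_like(m);w[160:240,242:325]=m[160:240,242:325]
c=max(cv2.findContours(w,0,2)[0],key=cv2.contourArea)
e=cv2.fitEllipse(cv2.convexHull(c));print("disc",e,watz(im,p,Rt,*e[0],203))
wh=((hsv[...,1]<60)&(hsv[...,2]>150)).astype(np.uint8);k=np.zeros_like(wh);k[178:196,270:294]=wh[178:196,270:294]
n,_,st,ce=cv2.connectedComponentsWithStats(k)
for i in range(1,n):
  if st[i][4]>20: print(st[i],ce[i],watz(im,p,Rt,*ce[i],229))
for q in((403,235),(391,262),(415,262),(391,330),(415,330),(403,312)): print(q,watz(im,p,Rt,q[0]*.7,q[1]*.7,229 if q[1]!=235 else 203))
# red mark on casing: centroid
r=(m[125:150,270:295]);y,x=np.argwhere(r).mean(0);print("redmark",watz(im,p,Rt,x+270,y+125,130))
for b in cams.cut_out("wrist","coaster")[:2]:
    y,x=np.argwhere(b["pixels"]).mean(0);print("coaster",b["p"],x,y,watz(im,p,Rt,x,y,7))
save("d",cv2.resize(I[150:250,235:335],(600,600),interpolation=cv2.INTER_NEAREST))
E
```

```text
disc ((281.8067626953125, 199.7362518310547), (69.71383666992188, 71.1207046508789), 95.95741271972656) [ 516.67 -208.84  203.  ]
[274 181  17  13 206] [282.   187.44] [ 532.94 -208.17  229.  ]
(403, 235) [ 549.46 -207.45  203.  ]
(391, 262) [ 536.02 -201.07  229.  ]
(415, 262) [ 536.74 -215.11  229.  ]
(391, 330) [ 494.31 -202.93  229.  ]
(415, 330) [ 495.04 -217.49  229.  ]
(403, 312) [ 506.02 -209.63  229.  ]
redmark [ 571.1  -206.82  130.  ]
coaster 0.81 55.00764331210191 167.33163481953292 [516.77 202.07   7.  ]
```

View pics/d.png

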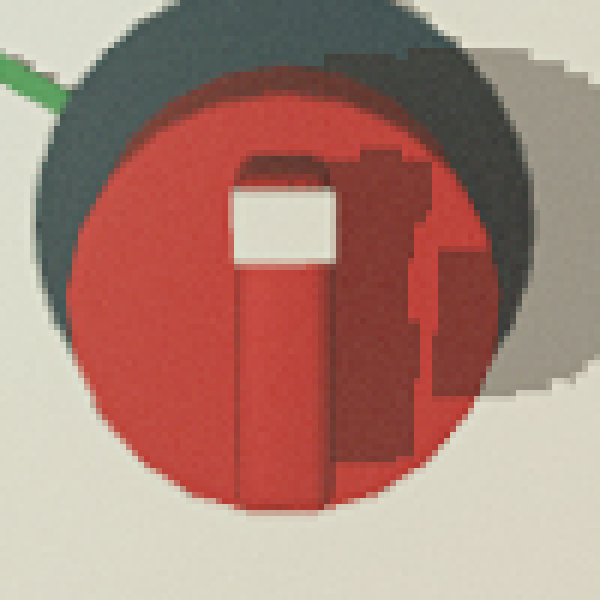

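The crop shows the disc centred at about (282,200) native and the grip running along tool x. The cap centre comes out near (514.5, −209), yaw about 2.9°. Next: descend, half close, and feel for the disc.

Request:
{"method": "move_arm", "body": {
  "steps": [
    [[0.08,0,0.7],0,0.3],
    [[0,0,0.9],0,0.5],
    [[0,0,0.9],0,0.62],
    [[0,0,0.9],0,0.62],
    [[0,0,0.8],0,0.62],
    [[0,0,0.4],0,0.62],
    [[0,0,0.2],0,0.62],
    [[0,0,0.1],0,0.62],
    [[0,0,0],0,0.62],
    [[0,0,0],0,0.62],
    [[0,0,0],0,0.62]
  ]
}}

```text
t: 4.52
ee_pos: [515.1, -209.0, 213.8]
orientation: [3.14, 0.077, 0.003]
ft_force: [-0.2, -0.1, 0.3]
width: 34.1
grasp_force: 0.0
```

Request:
{"method": "move_arm", "body": {
  "steps": [
    [[0,0,0.16],0,0.62],
    [[0,0,0.12],0,0.62],
    [[0,0,0.04],0,0.62],
    [[0,0,0.0],0,0.62],
    [[0,0,0],0,0.62]
  ]
}}

```text
t: 4.93
ee_pos: [514.3, -208.7, 204.6]
orientation: [-3.141, -0.077, 0.0]
ft_force: [-0.1, -0.0, -0.1]
width: 33.3
grasp_force: 0.0
```

Request:
{"method": "move_arm", "body": {
  "steps": [
    [[0,0,0.04],0,0.62],
    [[0,0,0.02],0,0.62],
    [[0,0,0],0,0.62]
  ]
}}

```text
t: 5.18
ee_pos: [514.6, -208.7, 203.4]
orientation: [3.141, 0.077, 0.0]
ft_force: [-0.0, 0.5, 2.8]
width: 33.2
grasp_force: 1.0
```

Request:
{"method": "move_arm", "body": {
  "steps": [
    [[0,0,0],0,0.75],
    [[0,0,0],0,0.85],
    [[0,0,0],0,0.9],
    [[0,0,0],0,1],
    [[0,0,0],0,1],
    [[0,0,0],0,1],
    [[0,0,0],0,1]
  ]
}}

```text
t: 5.77
ee_pos: [514.8, -208.9, 203.5]
orientation: [3.14, 0.077, 0.001]
ft_force: [0.6, -0.1, 5.4]
width: 13.7
grasp_force: 30.0
```

Request:
{"method": "move_arm", "body": {
  "steps": [
    [[0,0,0.04],0,1],
    [[0,0,0.04],0,1],
    [[0,0,0],0,1],
    [[0,0,0],0,1]
  ]
}}

```text
t: 6.1
ee_pos: [514.8, -208.9, 201.5]
orientation: [3.14, 0.077, 0.001]
ft_force: [0.3, -0.4, 5.3]
width: 14.0
grasp_force: 30.0
```

Request:
{"method": "move_arm", "body": {
  "steps": [
    [[0,0,0.04],0,1],
    [[0,0,0],0,1],
    [[0,0,0],0,1]
  ]
}}

```text
t: 6.35
ee_pos: [514.8, -209.0, 200.6]
orientation: [3.14, 0.077, 0.002]
ft_force: [-0.3, -0.9, 7.6]
width: 13.7
grasp_force: 30.0
```

Request:
{"method": "move_arm", "body": {
  "steps": [
    [[0,0,0.04],0,1],
    [[0,0,0],0,1],
    [[0,0,0],0,1]
  ]
}}

```text
t: 6.6
ee_pos: [514.8, -208.9, 199.7]
orientation: [3.14, 0.076, 0.002]
ft_force: [0.4, -1.1, 7.1]
width: 13.8
grasp_force: 30.0
```

Request:
{"method": "move_arm", "body": {
  "steps": [
    [[0,0,0.03],0,1],
    [[0,0,0],0,1],
    [[0,0,0],0,1]
  ]
}}

```text
t: 6.85
ee_pos: [514.9, -209.0, 199.0]
orientation: [3.14, 0.076, 0.002]
ft_force: [-0.4, -0.4, 6.7]
width: 14.1
grasp_force: 30.0
```

Request:
{"method": "move_arm", "body": {
  "steps": [
    [[0,0,0.02],0,1],
    [[0,0,0],0,1],
    [[0,0,0],0,1]
  ]
}}

```text
t: 7.1
ee_pos: [514.9, -209.0, 198.5]
orientation: [3.14, 0.077, 0.002]
ft_force: [-0.8, -0.4, 8.5]
width: 13.6
grasp_force: 30.0
```

Request:
{"method": "move_arm", "body": {
  "steps": [
    [[0,0,0.02],0,1],
    [[0,0,0],0,1],
    [[0,0,0],0,1]
  ]
}}

```text
t: 7.35
ee_pos: [514.9, -209.0, 198.1]
orientation: [3.14, 0.077, 0.002]
ft_force: [-0.6, -0.4, 8.3]
width: 13.7
grasp_force: 30.0
```

Request:
{"method": "move_arm", "body": {
  "steps": [
    [[0,0,0.02],0,1],
    [[0,0,0],0,1],
    [[0,0,0],0,1]
  ]
}}

```text
t: 7.6
ee_pos: [514.9, -209.0, 197.6]
orientation: [3.14, 0.077, 0.002]
ft_force: [-0.4, -1.1, 8.6]
width: 13.8
grasp_force: 30.0
```

Request:
{"method": "move_arm", "body": {
  "steps": [
    [[0,0,0.02],0,1],
    [[0,0,0],0,1],
    [[0,0,0],0,1]
  ]
}}

```text
t: 7.85
ee_pos: [514.8, -209.0, 197.1]
orientation: [3.14, 0.076, 0.002]
ft_force: [-0.9, -0.3, 8.7]
width: 13.7
grasp_force: 30.0
```

Request:
{"method": "move_arm", "body": {
  "steps": [
    [[0,0,0.02],0,1],
    [[0,0,0],0,1],
    [[0,0,0],0,1]
  ]
}}

```text
t: 8.1
ee_pos: [514.9, -209.0, 196.7]
orientation: [3.14, 0.076, 0.002]
ft_force: [-1.0, 0.1, 8.7]
width: 13.7
grasp_force: 30.0
```

Request:
{"method": "move_arm", "body": {
  "steps": [
    [[0,0,0.02],0,1],
    [[0,0,0],0,1],
    [[0,0,0],0,1]
  ]
}}

```text
t: 8.35
ee_pos: [514.9, -209.0, 196.2]
orientation: [3.14, 0.077, 0.002]
ft_force: [-0.2, 0.1, 9.4]
width: 13.5
grasp_force: 30.0
```

Request:
{"method": "move_arm", "body": {
  "steps": [
    [[0,0,0.02],0,1],
    [[0,0,0],0,1],
    [[0,0,0],0,1]
  ]
}}

```text
t: 8.6
ee_pos: [514.9, -209.0, 195.8]
orientation: [3.14, 0.076, 0.002]
ft_force: [-0.2, -0.6, 9.8]
width: 13.8
grasp_force: 30.0
```

Request:
{"method": "move_arm", "body": {
  "steps": [
    [[0,0,0.02],0,1],
    [[0,0,0],0,1],
    [[0,0,0],0,1]
  ]
}}

```text
t: 8.85
ee_pos: [514.9, -209.0, 195.2]
orientation: [3.14, 0.077, 0.002]
ft_force: [-0.3, -0.3, 11.0]
width: 14.1
grasp_force: 30.0
```

Request:
{"method": "move_arm", "body": {
  "steps": [
    [[0,0,0.02],0,1],
    [[0,0,0],0,1],
    [[0,0,0],0,1]
  ]
}}

```text
t: 9.1
ee_pos: [514.9, -209.0, 194.8]
orientation: [3.14, 0.077, 0.002]
ft_force: [-0.9, -0.5, 10.2]
width: 14.1
grasp_force: 30.0
```

Request:
{"method": "move_arm", "body": {
  "steps": [
    [[0,0,0.02],0,1],
    [[0,0,0],0,1],
    [[0,0,0],0,1]
  ]
}}

```text
t: 9.35
ee_pos: [514.9, -209.0, 194.3]
orientation: [3.14, 0.077, 0.002]
ft_force: [-0.2, -0.1, 9.9]
width: 14.1
grasp_force: 30.0
```

Request:
{"method": "move_arm", "body": {
  "steps": [
    [[0,0,0.02],0,1],
    [[0,0,0],0,1],
    [[0,0,0],0,1]
  ]
}}

```text
t: 9.6
ee_pos: [514.9, -209.0, 193.9]
orientation: [3.14, 0.077, 0.002]
ft_force: [-1.2, 0.9, 10.8]
width: 13.7
grasp_force: 30.0
```

Request:
{"method": "move_arm", "body": {
  "steps": [
    [[0,0,0.02],0,1],
    [[0,0,0],0,1],
    [[0,0,0],0,1]
  ]
}}

```text
t: 9.85
ee_pos: [514.9, -209.0, 193.4]
orientation: [3.14, 0.077, 0.002]
ft_force: [-0.5, -0.1, 11.0]
width: 13.8
grasp_force: 30.0
```

Request:
{"method": "move_arm", "body": {
  "steps": [
    [[0,0,0.02],0,1],
    [[0,0,0],0,1],
    [[0,0,0],0,1]
  ]
}}

```text
t: 10.1
ee_pos: [514.9, -209.0, 192.9]
orientation: [3.14, 0.077, 0.002]
ft_force: [-0.8, -0.3, 10.4]
width: 13.9
grasp_force: 30.0
```

Request:
{"method": "move_arm", "body": {
  "steps": [
    [[0,0,0.02],0,1],
    [[0,0,0],0,1],
    [[0,0,0],0,1]
  ]
}}

```text
t: 10.35
ee_pos: [514.9, -209.0, 192.5]
orientation: [3.14, 0.077, 0.002]
ft_force: [-1.2, 0.1, 11.3]
width: 13.7
grasp_force: 30.0
```

Request:
{"method": "move_arm", "body": {
  "steps": [
    [[0,0,0.02],0,1],
    [[0,0,0],0,1],
    [[0,0,0],0,1]
  ]
}}

```text
t: 10.6
ee_pos: [514.9, -209.0, 192.0]
orientation: [3.14, 0.077, 0.002]
ft_force: [-1.1, -0.5, 11.9]
width: 13.8
grasp_force: 30.0
```

Request:
{"method": "move_arm", "body": {
  "steps": [
    [[0,0,0.02],0,1],
    [[0,0,0],0,1],
    [[0,0,0],0,1]
  ]
}}

```text
t: 10.85
ee_pos: [515.0, -209.1, 191.6]
orientation: [3.14, 0.077, 0.002]
ft_force: [-1.4, -0.9, 12.7]
width: 14.0
grasp_force: 30.0
```

Request:
{"method": "move_arm", "body": {
  "steps": [
    [[0,0,0.02],0,1],
    [[0,0,0],0,1],
    [[0,0,0],0,1]
  ]
}}

```text
t: 11.1
ee_pos: [515.1, -209.1, 191.6]
orientation: [3.14, 0.077, 0.003]
ft_force: [-1.8, 0.3, 16.3]
width: 13.8
grasp_force: 30.0
```

Request:
{"method": "move_arm", "body": {
  "steps": [
    [[0,0,0.02],0,1],
    [[0,0,0],0,1],
    [[0,0,0],0,1]
  ]
}}

```text
t: 11.35
ee_pos: [515.1, -209.2, 191.6]
orientation: [3.14, 0.077, 0.003]
ft_force: [-3.2, 1.8, 19.9]
width: 13.8
grasp_force: 30.0
```

Request:
{"method": "move_arm", "body": {
  "steps": [
    [[0,0,0],-0.4,1],
    [[0,0,0],-0.5,1],
    [[0,0,0],-0.5,1],
    [[0,0,0],-0.6,1],
    [[0,0,0],0,1],
    [[0,0,0],0,1]
  ]
}}

```text
t: 11.85
ee_pos: [516.0, -209.3, 191.6]
orientation: [3.12, 0.35, 0.006]
ft_force: [-0.5, 0.8, 17.0]
width: 13.5
grasp_force: 30.0
```

Request:
{"method": "move_arm", "body": {
  "steps": [
    [[0,0,0.012],-0.5,1],
    [[0,0,0],-0.6,1],
    [[0,0,0],-0.6,1],
    [[0,0,0],-0.6,1],
    [[0,0,0],0,1],
    [[0,0,0],0,1]
  ]
}}

```text
t: 12.35
ee_pos: [516.4, -209.4, 191.6]
orientation: [3.069, 0.661, 0.007]
ft_force: [-0.3, 0.3, 18.5]
width: 13.6
grasp_force: 30.0
```

Request:
{"method": "move_arm", "body": {
  "steps": [
    [[0,0,0.006],-0.6,1],
    [[0,0,0],-0.7,1],
    [[0,0,0],-0.7,1],
    [[0,0,0],-0.7,1],
    [[0,0,0],-0.6,1],
    [[0,0,0],0,1],
    [[0,0,0],0,1]
  ]
}}

```text
t: 12.93
ee_pos: [516.6, -209.5, 191.6]
orientation: [2.941, 1.094, 0.006]
ft_force: [-0.1, 1.2, 19.4]
width: 14.0
grasp_force: 30.0
```

Request:
{"method": "move_arm", "body": {
  "steps": [
    [[0,0,0],-0.7,1],
    [[0,0,0],-0.7,1],
    [[0,0,0],-0.7,1],
    [[0,0,0],-0.7,1],
    [[0,0,0],-0.7,1],
    [[0,0,0],-0.5,1],
    [[0,0,0],-0.4,1],
    [[0,0,0],0,1],
    [[0,0,0],0,1]
  ]
}}

```text
t: 13.68
ee_pos: [516.6, -209.5, 191.6]
orientation: [2.678, 1.635, 0.005]
ft_force: [1.0, 1.0, 19.0]
width: 13.8
grasp_force: 30.0
```

Request:
{"method": "move_arm", "body": {
  "steps": [
    [[0,0,-0.1],0,1],
    [[0,0,-0.1],0,1],
    [[0,0,-0.1],0,1],
    [[0,0,-0.1],0,1],
    [[0,0,0],0,1],
    [[0,0,0],0,1]
  ]
}}

```text
t: 14.18
ee_pos: [515.6, -209.1, 200.0]
orientation: [2.68, 1.635, 0.003]
ft_force: [1.5, -0.2, 5.8]
width: 13.9
grasp_force: 30.0
```

Request:
{"method": "move_arm", "body": {
  "steps": [
    [[0,0,-0.1],0,1],
    [[0,0,-0.1],0,1],
    [[0,0,-0.1],0,1],
    [[0,0,0],0,1],
    [[0,0,0],0,1]
  ]
}}

```text
t: 14.6
ee_pos: [514.4, -208.7, 206.4]
orientation: [-2.682, -1.637, -0.0]
ft_force: [0.8, -0.2, 3.6]
width: 14.0
grasp_force: 30.0
```

Request:
{"method": "move_arm", "body": {
  "steps": [
    [[0,0,-0.08],0,1],
    [[0,0,-0.08],0,1],
    [[0,0,-0.08],0,1],
    [[0,0,0],0,1],
    [[0,0,0],0,1]
  ]
}}

```text
t: 15.02
ee_pos: [514.0, -208.5, 212.1]
orientation: [-2.681, -1.636, 0.001]
ft_force: [-0.2, 0.6, -2.2]
width: 14.1
grasp_force: 30.0
```

Request:
{"method": "move_arm", "body": {
  "steps": [
    [[0,0,-0.2],0,1],
    [[0,0,-0.2],0,1],
    [[0,0,-0.3],0,1],
    [[0,0,-0.4],0,1],
    [[0,0,-0.5],0,1],
    [[0,0,-0.3],0,1],
    [[0,0,0],0,1],
    [[0,0,0],0,1]
  ]
}}

```text
t: 15.68
ee_pos: [514.7, -208.8, 260.7]
orientation: [2.681, 1.636, 0.001]
ft_force: [0.1, 1.5, -1.1]
width: 13.6
grasp_force: 30.0
```

```bash
python3 - <<'E'
from h import *
np.set_printoptions(precision=3,suppress=True)
o,im,p,Rt=wmodel();print(p,o["ft_force"],o["width"],o["qpos"],"\n",Rt)
C={}
for n in("top","side"):
    s=cams.get_image(n);I=s["image"];hs=cv2.cvtColor(I,cv2.COLOR_RGB2HSV)
    u0,v0=proj(s,(512,210,7)).astype(int)
    # brown cork mask via network, ellipse fit
    for b in cams.cut_out(n,"coaster"):
        y,x=np.argwhere(b["pixels"]).mean(0)
        if abs(x-u0)<25 and abs(y-v0)<25: print(n,b["p"],x,y,b["rect"],atz(s,x,y,7),atz(s,*b["rect"][:2],5))
    C[n]=cv2.resize(I[v0-50:v0+50,u0-66:u0+67],(400,300),interpolation=cv2.INTER_CUBIC);print(n,u0-66,v0-50)
save("e",np.vstack([C["top"],C["side"]]))
d=np.array([512.5,210.5,p[2]])-p;print("tool delta units",Rt.T@d/25)
E
```

```text
[ 514.711 -208.806  260.71 ] [ 0.141  1.474 -1.058] 13.634585877444438 [-0.407  0.277  1.751  0.     1.112  0.068] 
 [[ 0.457  0.889  0.001]
 [ 0.889 -0.457 -0.001]
 [ 0.     0.002 -1.   ]]
top 0.78 212.8395217117684 227.0270610446822 [212.6, 230.1, 50.0, 43.8] [513.002 207.99    7.   ] [505.206 208.669   5.   ]
top 146 177
side 0.79 248.64470443349754 311.70443349753697 [247.1, 311.4, 49.6, 44.9] [511.466 212.839   7.   ] [515.874 212.829   5.   ]
side 183 260
tool delta units [14.876 -7.748 -0.01 ]
```

View pics/e.png

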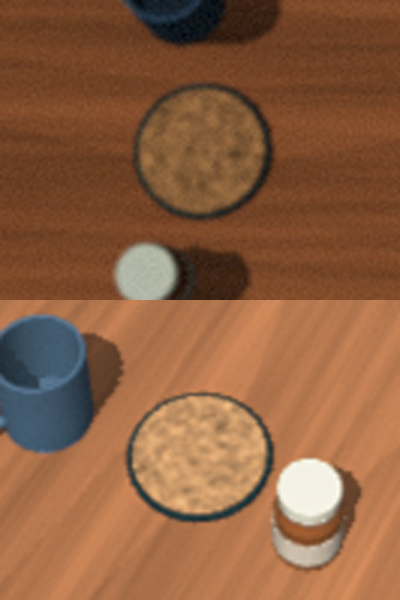

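The crops show the coaster clear, between the mug (above) and the jar (below). Both cameras put its centre near (512.5, 210.5).

Request:
{"method": "move_arm", "body": {
  "steps": [
    [[0.4,-0.2,0],0,1],
    [[0.7,-0.36,0],0,1],
    [[0.87,-0.456,0],0,1],
    [[0.87,-0.456,0],0,1],
    [[0.87,-0.456,0],0,1],
    [[0.87,-0.456,0],0,1],
    [[0.87,-0.456,0],0,1],
    [[0.87,-0.456,0],0,1],
    [[0.87,-0.456,0],0,1],
    [[0.87,-0.456,0],0,1],
    [[0.87,-0.456,0],0,1],
    [[0.87,-0.456,0],0,1],
    [[0.87,-0.456,0],0,1],
    [[0.87,-0.456,0],0,1],
    [[0.87,-0.456,0],0,1],
    [[0.87,-0.456,0],0,1],
    [[0.87,-0.456,0],0,1],
    [[0.5,-0.26,0],0,1],
    [[0.2,-0.08,0],0,1],
    [[0,0,0],0,1]
  ]
}}

```text
t: 17.6
ee_pos: [511.8, 210.9, 259.7]
orientation: [-2.68, -1.639, 0.001]
ft_force: [-0.4, -0.3, -1.3]
width: 13.9
grasp_force: 30.0
```

```bash
python3 - <<'E'
from h import *
np.set_printoptions(precision=3,suppress=True)
o,im,p,Rt=wmodel();print(p,o["ft_force"],o["width"])
for b in cams.cut_out("wrist","coaster")[:3]:
    y,x=np.argwhere(b["pixels"]).mean(0);print(b["p"],x,y,b["rect"],watz(im,p,Rt,x,y,7))
print(wproj(im,p,Rt,(512.5,210.5,7)))
save("f",cv2.resize(im["image"],(800,600)))
print(Rt.T@(np.array([512.5,210.5,60])-p)/25)
E
```

```text
[511.757 210.933 259.734] [-0.368 -0.252 -1.311] 13.88042258159138
0.85 285.4025341130604 167.23976608187135 [284.0, 170.6, 95.8, 64.1] [525.778 226.145   7.   ]
(np.float64(281.74707285615597), np.float64(182.5792162315744))
[0.001 0.036 7.989]
```

View pics/f.png

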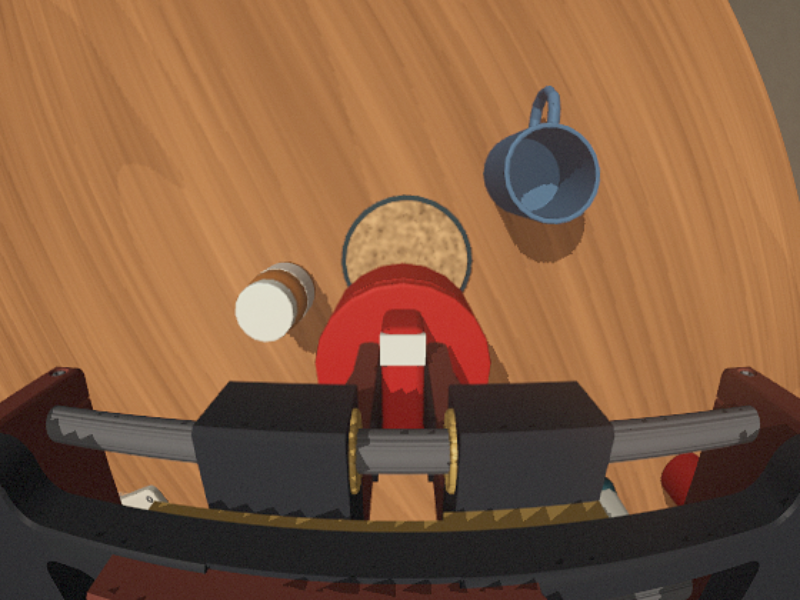

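Wrist view: the cap is held upright over the coaster, whose circle spans x 342–472 with its top at y 196, so its centre is near (407,260). That's within about 4 mm of the prediction. The jar and mug are well clear, so I'll lower.

Request:
{"method": "move_arm", "body": {
  "steps": [
    [[0,0.08,0.4],0,1],
    [[0,0,0.7],0,1],
    [[0,0,0.9],0,1],
    [[0,0,0.9],0,1],
    [[0,0,0.9],0,1],
    [[0,0,0.9],0,1],
    [[0,0,0.9],0,1],
    [[0,0,0.8],0,1],
    [[0,0,0.6],0,1],
    [[0,0,0.4],0,1],
    [[0,0,0.3],0,1],
    [[0,0,0.2],0,1],
    [[0,0,0.0],0,1],
    [[0,0,0],0,1],
    [[0,0,0],0,1]
  ]
}}

```text
t: 18.95
ee_pos: [514.4, 209.2, 63.3]
orientation: [2.681, 1.636, 0.002]
ft_force: [0.8, -0.2, -1.1]
width: 13.8
grasp_force: 30.0
```

Request:
{"method": "move_arm", "body": {
  "steps": [
    [[0,0,0.1],0,1],
    [[0,0,0.1],0,1],
    [[0,0,0.1],0,1],
    [[0,0,0.04],0,1],
    [[0,0,0],0,1],
    [[0,0,0],0,1]
  ]
}}

```text
t: 19.45
ee_pos: [513.7, 209.1, 53.9]
orientation: [-2.681, -1.637, 0.0]
ft_force: [-0.8, 0.4, -0.4]
width: 13.7
grasp_force: 30.0
```

Request:
{"method": "move_arm", "body": {
  "steps": [
    [[0,0,0.04],0,1],
    [[0,0,0],0,1],
    [[0,0,0],0,1]
  ]
}}

```text
t: 19.7
ee_pos: [513.8, 209.0, 53.0]
orientation: [-2.682, -1.637, 0.0]
ft_force: [0.1, -0.2, -0.8]
width: 13.7
grasp_force: 30.0
```

Request:
{"method": "move_arm", "body": {
  "steps": [
    [[0,0,0.04],0,1],
    [[0,0,0],0,1],
    [[0,0,0],0,1]
  ]
}}

```text
t: 19.95
ee_pos: [514.0, 209.1, 52.5]
orientation: [2.682, 1.636, 0.001]
ft_force: [-0.6, -1.4, 5.1]
width: 13.7
grasp_force: 30.0
```

Request:
{"method": "move_arm", "body": {
  "steps": [
    [[0,0,0],0,0.75],
    [[0,0,0],0,0.7],
    [[0,0,0],0,0.6],
    [[0,0,0],0,0.6],
    [[0,0,0],0,0.6],
    [[0,0,-0.1],0,0.6],
    [[0,0,-0.3],0,0.6],
    [[0,0,-0.6],0,0.6],
    [[0,0,-0.9],0,0.6],
    [[0,0,-0.9],0,0.6],
    [[0,0,-0.9],0,0.6],
    [[0,0,-0.9],0,0.6],
    [[0,0,-0.9],0,0.6],
    [[0,0,-0.4],0,0.6],
    [[0,0,0],0,0.6],
    [[0,0,0],0,0.6]
  ]
}}

```text
t: 21.28
ee_pos: [513.6, 209.0, 199.4]
orientation: [2.682, 1.637, 0.0]
ft_force: [0.4, 0.1, 0.4]
width: 35.2
grasp_force: 0.0
```

```bash
python3 - <<'E'
from h import *
o=ctrl.get_obs();print(o["ee_pos"],o["ft_force"],o["width"])
A=[]
for n in("side","wrist"):
    s=cams.get_image(n);I=s["image"]
    if n=="side":
        u,v=proj(s,(512,210,30)).astype(int);I=I[v-60:v+60,u-80:u+80]
    A.append(cv2.resize(I,(400,300)))
save("g",np.hstack(A))
E
```

```text
[513.60898383 208.98606926 199.35611371] [0.38864867 0.11203933 0.36538595] 35.164890269655665
```

View pics/g.png

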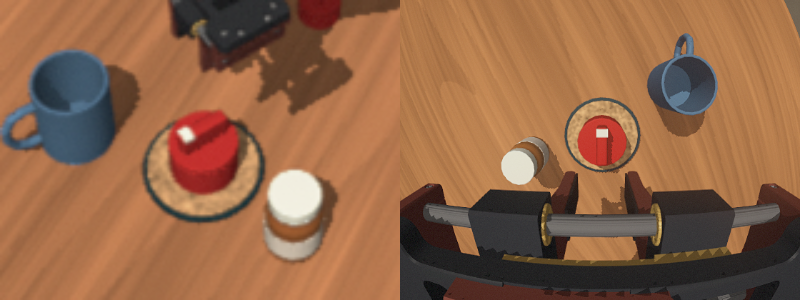

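The cap stands upright, grip up, in the middle of the coaster (side crop (203,155), wrist view (602,140)). The gripper is clear, and the mug and jar haven't moved.

```bash
python3 -c "
from workcell import ctrl
print(ctrl.close_job())"
```

```text
the job is handed in; nothing more can be done
None
```

The cap is off the cleaner and stands grip up in the middle of the cork coaster, the press peaked at about 20 N in the readings, the mug and jar stand where they were and the arm never went near the sauce bottle; the job is handed in at about 21 s, with no verdict returned.

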